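# Draw a rail bridge plate into line with a taper drift and fit its second bolt

## Task

The bridge plate on the optics rail is held by one bolt only and its free hole is out of line with the bore in the carrier below. Take the taper drift from the stand, work it gently down through both holes until its collar sits on the plate, then put the drift upright back in a hole of the stand and push the headed bolt fully home through plate and carrier in its place, head flush on the plate. Never push with more than about 30 N, and leave the other things on the bench alone.

Things in the scene. Friction and masses are not known exactly. Their poses are not given: they have to be found in the camera images.
- rail: Fixed black rail 300 x 50 x 15 mm, x along it, z up; origin: centre of its underside, on the bench. It bears two grey carrier blocks (58 x 64 mm, tops 60 mm up). At x = -50 mm, y = 0 stands the clamp bolt (head 26 mm across, its top 78 mm up). The other carrier, clamped immovably, has the bore: upright, 16 mm across, 45 mm deep, mostly hidden under the plate.
- plate: Dark steel bridge plate 160 x 46 x 8 mm lying on both carriers (top 68 mm up). Origin: near the clamp bolt's axis, at the plate's underside; x points along the plate to the free hole at x = +100 mm. A slot lets it swing about the clamp bolt and slide lengthwise (up to 12 mm each way), both stiffly (dry friction, about 4 N at the hole); it stays where left.
- plate_hole (a point): Centre of the plate's free hole (16 mm across, through) in its top face. The bore's top edge is 8 mm lower, its centre 7 to 9.2 mm from the hole's, towards one of four sides: roughly rail +x, -x, +y or -y (within 10 degrees). Which one is not reported: find it by feel or by eye. The drift's tip goes down only where hole and bore overlap; elsewhere it lands on the carrier.
- stand: Fixed black stand block 70 x 170 x 56 mm; origin at the centre of its underside, z up. In its top, at x = 0 and y = -50 and +50 mm, two round holes 20 mm across, 50 mm deep: one holds the drift, the other the bolt (either way round).
- drift_grip (a point): Centre of the steel taper drift's round handle, z up along it. Handle 20 mm across, 50 mm long (25 mm above and below this point). Then a collar 27 mm across, 5 mm thick, underside 30 mm below this point, resting on the stand; then a straight shank 15.2 mm across, 14 mm long; then a 30 mm cone narrowing to a 4 mm tip, 74 mm below this point. 0.16 kg.
- bolt_grip (a point): Centre of the round knurled head of the steel bolt, on its axis, z axis up. Head 24 mm across, 28 mm tall, its underside 14 mm below this point; below it a plain shank 14.4 mm across, 30 mm long, whose last 3.5 mm are chamfered to 10 mm. No thread. 0.11 kg.
- lens_mid (a point): Bystander: lens in a black ring on a short post with a foot 50 x 60 mm, 97 mm tall; point on its axis 50 mm up. Leave alone.
- jar_mid (a point): Bystander: white jar, 52 mm across, 60 mm tall; point at mid-height. Leave alone.
- driver_grip (a point): Bystander: screwdriver lying on the bench; point in its handle. Leave alone.
There are look-alikes about, which are no part of the job. Leave any pink or turquoise look-alike of the part that bears bolt_grip alone. Leave any turquoise look-alike of the part that bears drift_grip alone.

How it is judged:
On the way, in this order (a step that is already met when the one before it is completed fails the run):
1. the drift is down through both holes, its collar on the plate (horizontal distance between drift_grip and plate_hole below 0.005 m and z of drift_grip in the frame of plate_hole below 0.0317 m and angle between drift_grip's own z axis and vertical below 0.12 rad), for 0.2 s.
2. the drift is back upright in a hole of the stand (z of drift_grip in the frame of stand below 0.09 m and x of drift_grip in the frame of stand between -0.012 and 0.012 m and y of drift_grip in the frame of stand between -0.065 and 0.065 m and angle between drift_grip's own z axis and vertical below 0.2 rad), for 0.2 s.
At the end, for the whole second after the job is handed in: The bolt stands upright in the plate's hole and the bore below, its head within 2 mm of the plate; the drift stands upright in a hole of the stand, its collar within 4 mm of the stand's top (all of step 2 and horizontal distance between bolt_grip and plate_hole below 0.003 m and z of bolt_grip in the frame of plate_hole below 0.016 m and angle between bolt_grip's own z axis and vertical below 0.08 rad); the robot touches nothing.
It fails at once if the drift is forced: its contacts with the plate add up to more than 60 N (a steady push of 30 N stays well below) (contact force between drift and plate above 60 N).
It fails at once if the bolt is forced: its contacts with the plate add up to more than 60 N (a steady push of 30 N stays well below) (contact force between bolt and plate above 60 N).
It fails at once if the lens, the jar or the screwdriver is moved by more than 20 mm (distance of any of lens_mid, jar_mid, driver_grip from where it was at the start of the episode above 0.02 m).
It also fails if it takes over 72 s, if anything falls off the work surface, if the arm or the gripper's body presses on something with over 40 N, if the wrist force passes 120 N, or if a joint passes its speed limit or range.

## Robot

A 6-joint arm with a two-finger parallel gripper is mounted at the origin on the work surface. World frame = base frame: x ahead of the robot, y to its left, z up, the work surface at z = 0. Lengths are in m, angles in rad, forces in N, time in s.
With the tool pointing down it reaches from about 0.225 to 0.875 m from the base axis. Payload 3.4 kg.
Tool frame: the origin (TCP) lies at the very end of the fingers, on their centre line; the grasp point (between the pads) lies 19 mm behind it; z points along the fingers, y is the direction in which the jaws open and shut (so a half turn about z gives the same grasp; the last joint's range is limited). The gripper opens to 85 mm and grips with 20 to 120 N. Pads are 22 mm wide; open, the fingers measure 114 mm over their backs; the gripper's body (76 mm by 85 mm) begins 54 mm behind the grasp point. The pads swing forward as they close: fully open they stand 13 mm farther back than shut.
Start: joints at [-1.256, 0.276, 1.505, -0, 1.361, -0.121], TCP at [0.243, -0.521, 0.231] pointing down, gripper open.
Joint ranges: [-2.89, 2.89], [-0.75, 2.08], [0.22, 2.7], [-1.18, 4.32], [0.11, 2.71], [-2.7, 2.7]. Speed limits (rad/s): [2.57, 2.57, 3.14, 3.14, 3.14, 3.14].

## Interface

Orientations are given as a rotation vector (axis times angle).
In Python, from workcell import ctrl gives the robot as it stands. The module is installed in compiled form; this text tells all that it offers.
- The arm moves only by the tool drive_tool, never from a script. Its argument "deltas" is one flat list of numbers, 5 for each row, row after row: the opening, from -1 (shut) to 1 (fully open), so that 0 is half open, then the shift along the tool's x, y, z in m, then the turn about the tool's z in rad. In form: [jaw, x, y, z, yaw, jaw, x, y, z, yaw, ...]. A call has 1 to 10 rows; each row is the pose to reach, as a shift and turn from the pose measured when the call began, along the tool's axes at that moment; what a row does not reach only later rows make up. A row lasts 1/10 s, in which the tool goes at most 50 mm and 8.59 degrees, less where a joint would pass 70% of its speed; a pose out of reach is approached as far as the arm can. A call with a gripper value outside its range is refused whole. The fingers move at their own pace and stop on an object; "grip_force" is the grip in N (left out, the last holds). Time passes only in rows, so rows that repeat a pose let the fingers close. It gives the time, the measured TCP pose, the force and the opening at its end, in the units of the state.
- ctrl.observe(): the state, without advancing time (a new reading comes with each control period).
- ctrl.get_image(name): name is "scene" or "top"; returns a dict with "image" (480x640x3 uint8, blue, green, red), "depth" (480x640 float32, m along the optical axis (not along the pixel's ray), 0 where there is no reading), "camera_matrix" (3x3 intrinsics, pixels), "world_from_camera" (4x4, takes a point from camera to world coordinates). Camera axes: x right, y up, looking along -z (the intrinsics and any distortion apply to the point x, -y, -z); pixel columns grow to the right and rows downward; lengths in m; the calibration is good to about 2 mm. A picture is of the moment at which its call begins.
- ctrl.hand_in(): hands the job in, once; it reports no verdict.
The state is a dict: "time": time; "qpos": joint angles; "joint_velocities": joint speeds; "effort": joint torques, N m; "ee_pos": TCP position; "orientation": TCP orientation; "contact_force": force on the tool from outside, world axes, zero at the start; "ft_torque": the same for the moment, N m; "gripper_width": opening from 0.0 (shut) to 1.0 (fully open).
Only numpy, scipy, OpenCV 4.12 (cv2) and the standard library are available. Lean on these libraries where they do the work, as an engineer would, in place of code of your own. Each camera call takes 0.05 s, during which the arm holds its last target. There are 200 camera calls.

## Working session

There is one attempt and no reset: what is moved stays moved. The work goes in short steps, Python scripts to look and compute and a tool call to move; the robot and the scene stay as the last step left them, time stands still between calls to the robot, and variables do not carry over. Pictures are saved under pics/ and viewed, about 8 in all and at most 12, crops included, and the job is handed in when it is done.

Besides the shell and the picture viewer there is one more tool, called after "Emit:" by a JSON object that holds its "name" and its "arguments". drive_tool: Moves the arm, as the interface text tells. Its arguments: {"type":"object","properties":{"deltas":{"type":"array"},"grip_force":{"type":"number"}},"required":["deltas"]}

```bash
mkdir -p pics
cat > h.py <<'E'
import numpy as np, cv2
from workcell import ctrl
def grab(n):
    d=ctrl.get_image(n); np.savez(''+n+'.npz',**{k:d[k] for k in d}); return d
def load(n): return np.load(''+n+'.npz')
def w(d,u,v,z=None):
    K=d['camera_matrix'];T=d['world_from_camera']
    r=np.array([(u-K[0,2])/K[0,0],-(v-K[1,2])/K[1,1],-1.])
    if z is None:
        return (T@np.r_[r*d['depth'][int(round(v)),int(round(u))],1])[:3]
    R=T[:3,:3]@r; return T[:3,3]+R*(z-T[2,3])/R[2]
def px(d,p):
    T=np.linalg.inv(d['world_from_camera']);c=(T@np.r_[p,1])[:3];K=d['camera_matrix']
    return K[0,0]*c[0]/-c[2]+K[0,2],K[1,2]+K[1,1]*c[1]/c[2]
def crop(d,u0,v0,u1,v1,s,f):
    cv2.imwrite('pics/'+f,cv2.resize(d['image'][v0:v1,u0:u1],None,fx=s,fy=s,interpolation=cv2.INTER_CUBIC))
E
python3 - <<'E'
from h import *
for n in('top','scene'):
    d=grab(n); cv2.imwrite(f'pics/{n}1.png',d['image']); print(n,d['camera_matrix'],d['world_from_camera'].round(3))
print(ctrl.observe())
E
```

```text
top [[545.18023298   0.         312.8238356 ]
 [  0.         545.18023298 252.88303777]
 [  0.           0.           1.        ]] [[-0.009  0.988 -0.155  0.462]
 [-1.    -0.01  -0.004 -0.06 ]
 [-0.005  0.155  0.988  1.039]
 [ 0.     0.     0.     1.   ]]
scene [[601.02646743   0.         323.36919022]
 [  0.         601.02646743 243.59839142]
 [  0.           0.           1.        ]] [[ 0.48  -0.564  0.672  1.293]
 [ 0.877  0.302 -0.373 -0.443]
 [ 0.007  0.769  0.64   0.729]
 [ 0.     0.     0.     1.   ]]
{'time': 0.1, 'qpos': array([-1.25598027e+00,  2.76577451e-01,  1.50599099e+00,  2.33645430e-06,
        1.36069623e+00, -1.20976599e-01]), 'joint_velocities': array([-9.58185535e-05, -3.20590146e-03, -3.89053079e-03, -7.15900633e-05,
       -1.27856695e-03,  1.87460646e-04]), 'effort': array([ 1.72050677e-03, -4.17699265e+01, -2.46405369e+01, -1.55062480e-05,
        5.81884815e-03,  2.82482944e-06]), 'ee_pos': array([ 0.24258988, -0.5208169 ,  0.23050634]), 'orientation': array([-3.06568284e+00, -6.78776932e-01,  2.50446975e-04]), 'contact_force': array([ 0.38046476, -1.08164845, -0.97313237]), 'ft_torque': array([ 0.03238895, -0.07907399,  0.01822852]), 'gripper_width': 0.9939679517613488}
```

View pics/top1.png

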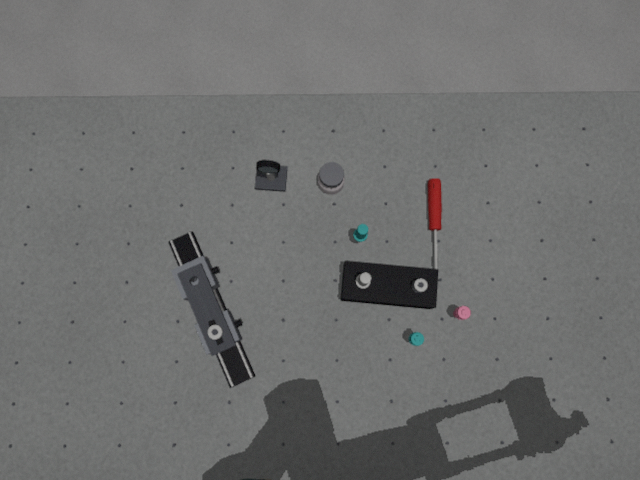

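View pics/scene1.png

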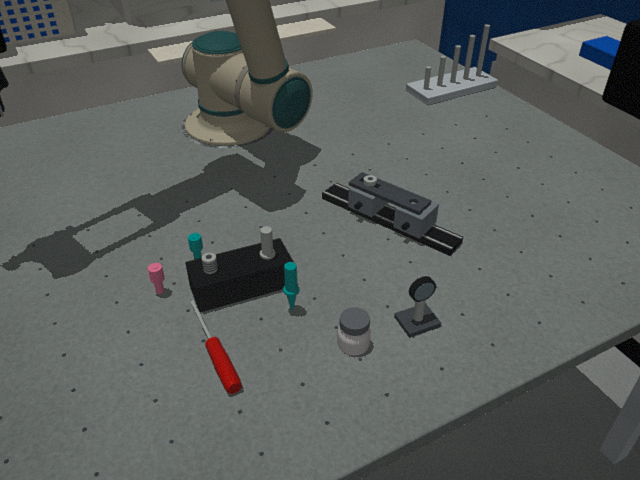

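The top view shows the plate and rail at about (210,310), with the clamp bolt at (215,332) and the free hole near (195,281). The stand is at (390,285): the grey tall handle at (364,280) is the drift and the grey head at (421,285) is the bolt. The turquoise pieces at (361,233) and (417,339) and the pink one at (463,313) are look-alikes standing on the bench. I'll confirm this with enlarged crops.

Run:
```python
from h import *
t=load('top');s=load('scene')
I=lambda d,u0,v0,u1,v1:cv2.resize(d['image'][v0:v1,u0:u1],(400,300),interpolation=cv2.INTER_CUBIC)
a=np.hstack([I(t,340,245,452,329),I(t,165,255,229,303)]);b=np.hstack([I(s,180,215,308,311),I(s,380,170,460,230)])
cv2.imwrite('pics/c1.png',np.clip(np.vstack([a,b])*1.5,0,255).astype('uint8'))
```

```text
(no output)
```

View pics/c1.png

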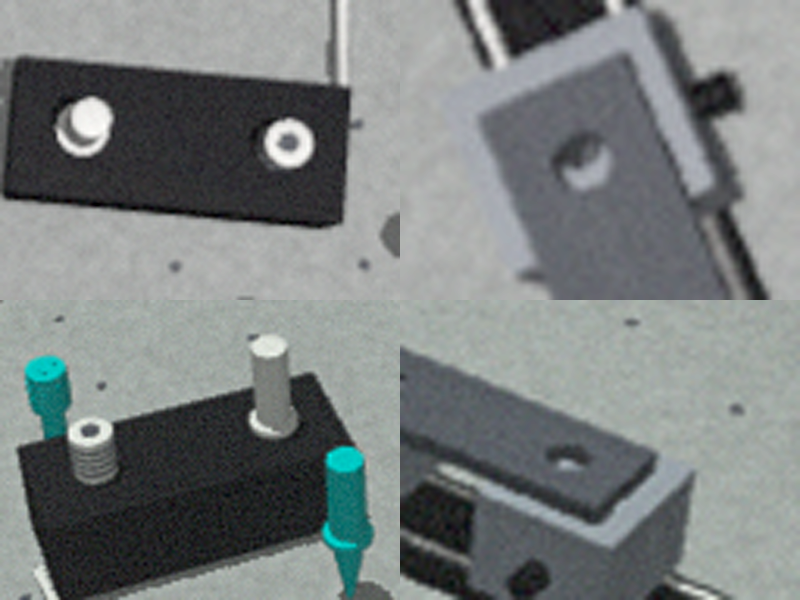

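Bottom left: the grey knurled head without a collar is the bolt, at scene (210,262). The grey tall handle with a collar is the drift, at (267,240). The turquoise parts stand on the bench. The hole at top (194,281) has a bright crescent at lower right and dark at upper left. I'll average some frames and enlarge it.

Run:
```python
from h import *
out=[]
for n,(u,v) in dict(top=(194,281),scene=(415,202)).items():
    im=np.mean([ctrl.get_image(n)['image'].astype(float) for _ in range(8)],0); np.save(n+'avg.npy',im)
    c=im[v-12:v+12,u-16:u+16]; c=np.clip((c-30)*1.9,0,255).astype('uint8')
    out.append(cv2.resize(c,None,fx=12,fy=12,interpolation=cv2.INTER_CUBIC))
cv2.imwrite('pics/hole.png',np.hstack(out))
t=load('top')
print('pix mm',np.linalg.norm(w(t,195,281,.068)-w(t,194,281,.068)))
r=[w(t,*p,.015) for p in((169,241),(191,233),(255,376),(232,386))];print(np.round(r,4))
print('clamp',w(t,214.7,331.5,.078),'hole',w(t,194.3,280.9,.068))
c=np.mean(r,0);ax=(r[2]+r[3]-r[0]-r[1]);ax/=np.linalg.norm(ax);print(c,ax,np.degrees(np.arctan2(ax[1],ax[0])))
print('cam',t['world_from_camera'][:3,3])
# stand top corners, drift top, bolt top
for p,z in(((344,261),.056),((438,268),.056),((436,307),.056),((341,300),.056),((365.5,278),.111),((421,285),.084)):print(p,w(t,*p,z).round(4),w(t,*p).round(4))
```

```text
pix mm 0.0017920955911271937
[[0.6479 0.2185 0.015 ]
 [0.663  0.1768 0.015 ]
 [0.3944 0.0522 0.015 ]
 [0.3768 0.0943 0.015 ]]
clamp [0.47510235 0.11631611 0.078     ] hole [0.56524364 0.15640888 0.068     ]
[0.52054785 0.13546614 0.015     ] [-0.9081351  -0.41867724  0.        ] -155.24889548736445
cam [ 0.46165817 -0.06002292  1.03873536]
(344, 261) [ 0.6003 -0.1128  0.056 ] [ 0.6025 -0.1136  0.0405]
(438, 268) [ 0.5859 -0.283   0.056 ] [ 0.5926 -0.2951  0.0026]
(436, 307) [ 0.5154 -0.2763  0.056 ] [ 5.185e-01 -2.887e-01 -3.000e-04]
(341, 300) [ 0.5295 -0.1061  0.056 ] [ 0.5333 -0.1086  0.0016]
(365.5, 278) [ 0.5629 -0.146   0.111 ] [ 0.5629 -0.1461  0.1105]
(421, 285) [ 0.5526 -0.2456  0.084 ] [ 0.5526 -0.2456  0.0835]
```

View pics/hole.png

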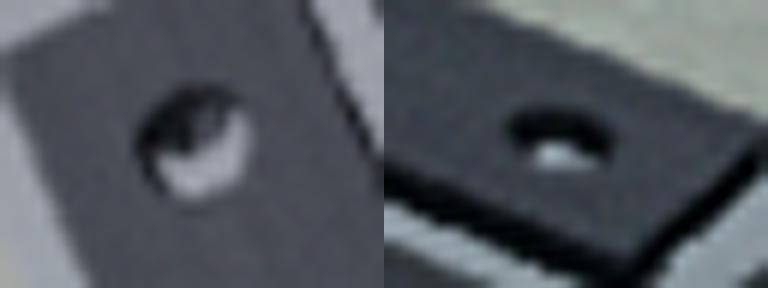

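The hole is offset along the rail's long axis. In the top view the bore opening (dark) lies at upper left, which is rail +x, roughly world (0.91, 0.42). The bright carrier crescent lies at lower right. The tool's x axis is already along rail +x. I'll yaw by -90° so the jaws act along the rail axis, and move over the drift.

Emit:
{"name": "drive_tool", "arguments": {"deltas": [0.2, 0.448, -0.205, 0.03, -1.571, 0.2, 0.448, -0.205, 0.03, -1.571, 0.2, 0.448, -0.205, 0.03, -1.571, 0.2, 0.448, -0.205, 0.03, -1.571, 0.2, 0.448, -0.205, 0.03, -1.571, 0.2, 0.448, -0.205, 0.03, -1.571, 0.2, 0.448, -0.205, 0.03, -1.571, 0.2, 0.448, -0.205, 0.03, -1.571, 0.2, 0.448, -0.205, 0.03, -1.571, 0.2, 0.448, -0.205, 0.03, -1.571], "grip_force": 60}}

```text
time: 1.9
ee_pos: [0.5637, -0.1441, 0.2013]
orientation: [1.772, 2.594, 0.0]
contact_force: [-0.5, -1.1, -0.2]
gripper_width: 0.599
```

```bash
cat >> h.py <<'E'
from scipy.spatial.transform import Rotation as Ro
def go(x,y,z):
    s=ctrl.observe();R=Ro.from_rotvec(s['orientation']).as_matrix()
    print('t',s['time'],'tcp',s['ee_pos'].round(4),'x',R[:,0].round(3),'z',R[:,2].round(3),'F',s['contact_force'].round(1),'M',s['ft_torque'].round(2),'w',round(s['gripper_width'],3))
    print('delta',(R.T@(np.array([x,y,z])-s['ee_pos'])).round(4))
E
python3 - <<'E'
from h import *
go(.5629,-.146,.07)
s=load('scene');t=load('top')
print('hole scene',w(s,413.2,201,.068),'top',w(t,193.75,280.3,.068))
print('drift top scene',w(s,266.5,229,.111),'bolt',w(s,209.5,256,.084))
E
```

```text
t 1.9 tcp [ 0.5637 -0.1441  0.2013] x [-0.364  0.932 -0.   ] z [ 0.001 -0.    -1.   ] F [-0.5 -1.1 -0.2] M [-0.03 -0.01  0.03] w 0.599
delta [-0.0014 -0.0015  0.1313]
hole scene [0.56839442 0.15126473 0.068     ] top [0.5663319  0.15742149 0.068     ]
drift top scene [ 0.56610131 -0.14781672  0.111     ] bolt [ 0.55516178 -0.24645088  0.084     ]
```

Emit:
{"name": "drive_tool", "arguments": {"deltas": [0.2, -0.002, -0.001, 0.04, -0.06, 0.2, -0.002, -0.001, 0.08, -0.06, 0.2, -0.002, -0.001, 0.115, -0.06, 0.2, -0.002, -0.001, 0.131, -0.06, 0.2, -0.002, -0.001, 0.131, -0.06, -1, -0.002, -0.001, 0.131, -0.06, -1, -0.002, -0.001, 0.131, -0.06, -1, -0.002, -0.001, 0.131, -0.06, -1, -0.002, -0.001, 0.131, -0.06, -1, -0.002, -0.001, 0.131, -0.06], "grip_force": 80}}

```text
time: 2.9
ee_pos: [0.5648, -0.1469, 0.0721]
orientation: [1.691, 2.642, 0.001]
contact_force: [-0.9, -0.6, 6.2]
gripper_width: 0.215
```

Run:
```python
from h import *
go(.5637,-.1465,.07)
s=load('scene');t=load('top')
print('plate near hole top',w(t,200,293),'scene',w(s,400,195),px(s,w(t,200,293)))
print('hole by top in scene',px(s,[.5663,.1574,.068]),'clamp',px(s,[.4751,.1163,.078]))
```

```text
t 2.9 tcp [ 0.5648 -0.1469  0.0721] x [-0.419  0.908 -0.003] z [ 0.004 -0.002 -1.   ] F [-0.9 -0.6  6.2] M [-0.03  0.06  0.07] w 0.215
delta [ 0.0009 -0.0008  0.0021]
plate near hole top [0.54357963 0.14597022 0.06668399] scene [0.53951677 0.14108561 0.0672187 ] (np.float64(403.3030166244955), np.float64(195.61758823174296))
hole by top in scene (np.float64(415.22488453896005), np.float64(199.53185537389473)) clamp (np.float64(371.32449814916197), np.float64(177.14158553230854))
```

Emit:
{"name": "drive_tool", "arguments": {"deltas": [-1, 0, 0, -0.03, 0, -1, 0, 0, -0.07, 0, -1, 0, 0, -0.105, 0, -1, 0.045, 0.022, -0.105, 0, -1, 0.276, 0.133, -0.105, 0, -1, 0.276, 0.133, -0.105, 0, -1, 0.276, 0.133, -0.105, 0, -1, 0.276, 0.133, -0.105, 0, -1, 0.276, 0.133, -0.105, 0, -1, 0.276, 0.133, -0.105, 0], "grip_force": 100}}

```text
time: 3.9
ee_pos: [0.5687, 0.1653, 0.1765]
orientation: [1.686, 2.649, 0.006]
contact_force: [-1.0, -1.9, -2.0]
gripper_width: 0.213
```

Run:
```python
from h import *
go(.5699,.1591,.142)
```

```text
t 3.9 tcp [0.5687 0.1653 0.1765] x [-0.423  0.906  0.   ] z [ 0.004  0.002 -1.   ] F [-1.  -1.9 -2. ] M [-0.03  0.05 -0.02] w 0.213
delta [-0.0061 -0.0017  0.0345]
```

Emit:
{"name": "drive_tool", "arguments": {"deltas": [-1, -0.006, -0.0015, 0.01, 0, -1, -0.006, -0.0015, 0.034, 0, -1, -0.006, -0.0015, 0.034, 0, -1, -0.006, -0.0015, 0.034, 0]}}

```text
time: 4.3
ee_pos: [0.5695, 0.1577, 0.1417]
orientation: [1.689, 2.648, 0.003]
contact_force: [0.2, -0.4, -1.3]
gripper_width: 0.211
```

Run:
```python
from h import *
go(.5699,.1591,.142)
t=grab('top');s=grab('scene')
p=ctrl.observe()['ee_pos'];print('pred tip px',px(t,p+[0,0,-.06]),px(s,p+[0,0,-.06]),'hole',px(t,[.5663,.1574,.068]))
a=cv2.resize(t['image'][250:310,160:240],(400,300),interpolation=cv2.INTER_CUBIC);b=cv2.resize(s['image'][172:226,380:452],(400,300),interpolation=cv2.INTER_CUBIC)
cv2.imwrite('pics/hov.png',np.clip(np.hstack([a,b])*1.6,0,255).astype('uint8'))
```

```text
t 4.3 tcp [0.5695 0.1577 0.1417] x [-0.422  0.907  0.   ] z [ 0.001  0.001 -1.   ] F [ 0.2 -0.4 -1.3] M [ 0.04  0.02 -0.02] w 0.211
delta [ 0.0011  0.001  -0.0003]
pred tip px (np.float64(191.45945790462667), np.float64(276.9214234403046)) (np.float64(417.8174075989088), np.float64(194.02565813563035)) hole (np.float64(193.76154889361925), np.float64(280.3176267076778))
```

View pics/hov.png

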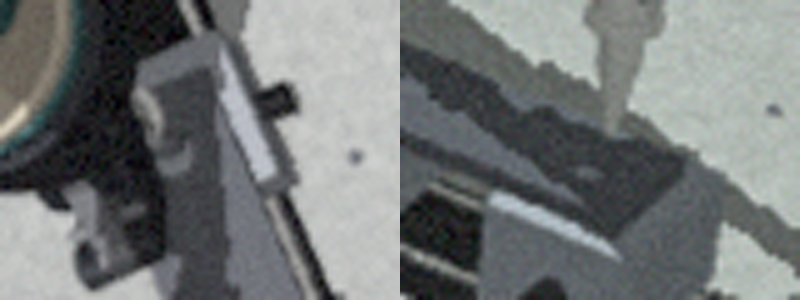

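The scene crop shows the drift tip at about scene (417.8,195.8), above and right of the hole's bright floor at (412.8,202.5). That is roughly on target, so I'll descend by feel.

Emit:
{"name": "drive_tool", "arguments": {"deltas": [-1, 0.0005, 0, 0.007, 0, -1, 0.0005, 0, 0.012, 0, -1, 0.0005, 0, 0.014, 0, -1, 0.0005, 0, 0.015, 0, -1, 0.0005, 0, 0.015, 0]}}

```text
time: 4.9
ee_pos: [0.5705, 0.1588, 0.128]
orientation: [1.687, 2.647, 0.006]
contact_force: [0.8, 0.1, -2.0]
gripper_width: 0.211
```

Emit:
{"name": "drive_tool", "arguments": {"deltas": [-1, -0.0005, -0.0005, 0.002, 0, -1, -0.0005, -0.0005, 0.003, 0, -1, -0.0005, -0.0005, 0.004, 0, -1, -0.0005, -0.0005, 0.004, 0]}}

```text
time: 5.3
ee_pos: [0.5698, 0.1579, 0.1237]
orientation: [1.687, 2.648, 0.005]
contact_force: [0.4, 0.0, -1.1]
gripper_width: 0.212
```

Emit:
{"name": "drive_tool", "arguments": {"deltas": [-1, 0, 0, 0.002, 0, -1, 0, 0, 0.003, 0, -1, 0, 0, 0.004, 0, -1, 0, 0, 0.005, 0, -1, 0, 0, 0.005, 0]}}

```text
time: 5.8
ee_pos: [0.5692, 0.1577, 0.1184]
orientation: [1.688, 2.648, 0.003]
contact_force: [-1.7, -1.0, -1.1]
gripper_width: 0.207
```

Emit:
{"name": "drive_tool", "arguments": {"deltas": [-1, 0, 0, 0.002, 0, -1, 0, 0, 0.003, 0, -1, 0, 0, 0.004, 0, -1, 0, 0, 0.004, 0, -1, 0, 0, 0.004, 0]}}

```text
time: 6.3
ee_pos: [0.5687, 0.1575, 0.1142]
orientation: [1.688, 2.649, 0.002]
contact_force: [-2.3, -1.8, -0.1]
gripper_width: 0.207
```

The tip is in the bore. The side force shows the plate edge pushing back along rail -x, as expected, so I'll descend while drifting toward +y tool (rail +x).

Emit:
{"name": "drive_tool", "arguments": {"deltas": [-1, 0, 0.0007, 0.001, 0, -1, 0, 0.001, 0.002, 0, -1, 0, 0.0015, 0.004, 0, -1, 0, 0.002, 0.005, 0, -1, 0, 0.002, 0.006, 0, -1, 0, 0.002, 0.006, 0]}}

```text
time: 6.9
ee_pos: [0.5706, 0.1583, 0.108]
orientation: [1.688, 2.649, 0.001]
contact_force: [-3.1, -2.5, 1.0]
gripper_width: 0.213
```

Run:
```python
from h import *
go(.5699,.1591,.1082)
```

```text
t 6.9 tcp [0.5706 0.1583 0.108 ] x [-0.422  0.906  0.   ] z [ 0.001  0.    -1.   ] F [-3.1 -2.5  1. ] M [-0.5   0.66 -0.01] w 0.213
delta [ 0.001  -0.0003 -0.0002]
```

Emit:
{"name": "drive_tool", "arguments": {"deltas": [-1, 0, 0.0007, 0.002, 0, -1, 0, 0.001, 0.003, 0, -1, 0, 0.0015, 0.004, 0, -1, 0, 0.002, 0.006, 0, -1, 0, 0.002, 0.007, 0, -1, 0, 0.002, 0.007, 0]}}

```text
time: 7.5
ee_pos: [0.5724, 0.1591, 0.1008]
orientation: [1.688, 2.649, 0.001]
contact_force: [-2.3, -2.5, 1.2]
gripper_width: 0.208
```

Emit:
{"name": "drive_tool", "arguments": {"deltas": [-1, 0, 0, 0.001, 0, -1, 0, 0, 0.002, 0, -1, 0, 0, 0.003, 0, -1, 0, 0, 0.004, 0, -1, 0, 0, 0.004, 0]}}

```text
time: 8.0
ee_pos: [0.5725, 0.159, 0.0966]
orientation: [1.688, 2.649, 0.001]
contact_force: [-1.9, -3.5, 1.0]
gripper_width: 0.208
```

Run:
```python
from h import *
go(.5724,.1591,.0968)
```

```text
t 8.0 tcp [0.5725 0.159  0.0966] x [-0.423  0.906 -0.   ] z [ 0.001  0.    -1.   ] F [-1.9 -3.5  1. ] M [-0.61  0.51 -0.01] w 0.208
delta [ 0.0001 -0.     -0.0002]
```

Emit:
{"name": "drive_tool", "arguments": {"deltas": [-1, 0, 0, 0.001, 0, -1, 0, 0, 0.002, 0, -1, 0, 0, 0.003, 0, -1, 0, 0, 0.004, 0, -1, 0, 0, 0.004, 0]}}

```text
time: 8.5
ee_pos: [0.5724, 0.1589, 0.0923]
orientation: [1.688, 2.649, 0.0]
contact_force: [-2.0, -4.0, -0.1]
gripper_width: 0.208
```

Emit:
{"name": "drive_tool", "arguments": {"deltas": [-1, 0, 0, 0.001, 0, -1, 0, 0, 0.0015, 0, -1, 0, 0, 0.002, 0, -1, 0, 0, 0.0025, 0, -1, 0, 0, 0.003, 0]}}

```text
time: 9.0
ee_pos: [0.5724, 0.1589, 0.0894]
orientation: [1.688, 2.649, 0.0]
contact_force: [-2.8, -3.5, 0.6]
gripper_width: 0.209
```

Run:
```python
from h import *
go(.5724,.1589,.0892)
```

```text
t 9.0 tcp [0.5724 0.1589 0.0894] x [-0.423  0.906 -0.   ] z [ 0.001 -0.    -1.   ] F [-2.8 -3.5  0.6] M [-0.69  0.51 -0.02] w 0.209
delta [-0.      0.      0.0002]
```

Emit:
{"name": "drive_tool", "arguments": {"deltas": [-1, 0, 0, 0.001, 0, -1, 0, 0, 0.0015, 0, -1, 0, 0, 0.002, 0, -1, 0, 0, 0.0025, 0, -1, 0, 0, 0.003, 0]}}

```text
time: 9.5
ee_pos: [0.5724, 0.1589, 0.0863]
orientation: [1.688, 2.649, 0.001]
contact_force: [-2.3, -3.2, 0.3]
gripper_width: 0.208
```

Emit:
{"name": "drive_tool", "arguments": {"deltas": [-1, 0, 0, 0.001, 0, -1, 0, 0, 0.0015, 0, -1, 0, 0, 0.002, 0, -1, 0, 0, 0.0022, 0, -1, 0, 0, 0.0022, 0]}}

```text
time: 10.0
ee_pos: [0.5724, 0.1589, 0.0841]
orientation: [1.688, 2.649, 0.0]
contact_force: [-1.6, -2.5, 0.8]
gripper_width: 0.213
```

Run:
```python
from h import *
go(.5724,.1589,.0841)
```

```text
t 10.0 tcp [0.5724 0.1589 0.0841] x [-0.422  0.906 -0.   ] z [ 0.001  0.    -1.   ] F [-1.6 -2.5  0.8] M [-0.63  0.54 -0.  ] w 0.213
delta [-0.  0. -0.]
```

Emit:
{"name": "drive_tool", "arguments": {"deltas": [-1, 0, 0, 0.0004, 0, -1, 0, 0, 0.0008, 0, -1, 0, 0, 0.0012, 0, -1, 0, 0, 0.0012, 0]}}

```text
time: 10.4
ee_pos: [0.5724, 0.1589, 0.0828]
orientation: [1.688, 2.649, 0.001]
contact_force: [-2.5, -3.6, 0.5]
gripper_width: 0.209
```

Emit:
{"name": "drive_tool", "arguments": {"deltas": [-1, 0, 0, 0.0004, 0, -1, 0, 0, 0.0008, 0, -1, 0, 0, 0.0012, 0, -1, 0, 0, 0.0015, 0, -1, 0, 0, 0.0015, 0]}}

```text
time: 10.9
ee_pos: [0.5726, 0.1589, 0.0816]
orientation: [1.688, 2.649, 0.001]
contact_force: [-2.6, -3.5, 3.0]
gripper_width: 0.205
```

Run:
```python
from h import *
go(.5724,.1589,.0841)
s=grab('scene');t=grab('top')
crop(s,370,140,450,215,7,'seat.png')
```

```text
t 10.9 tcp [0.5726 0.1589 0.0816] x [-0.422  0.906 -0.   ] z [ 0.001  0.    -1.   ] F [-2.6 -3.5  3. ] M [-0.74  0.66 -0.03] w 0.205
delta [ 0.     -0.0002 -0.0025]
```

View pics/seat.png

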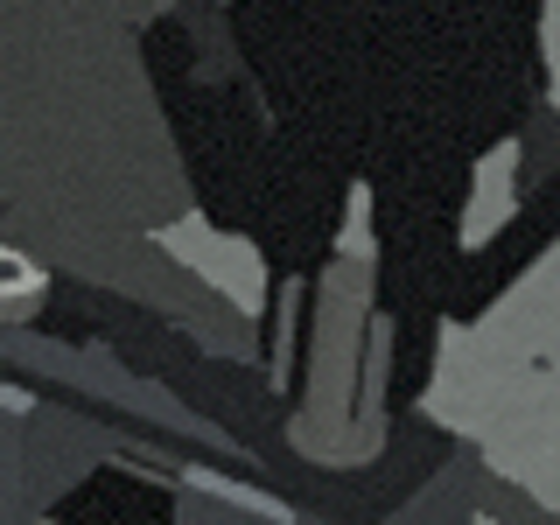

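The drift is in the plate with its collar at or very near the plate (crop (340,440)), and Fz is starting to rise. I'll press slightly more to confirm.

Emit:
{"name": "drive_tool", "arguments": {"deltas": [-1, 0, 0, 0.0005, 0, -1, 0, 0, 0.001, 0, -1, 0, 0, 0.001, 0, -1, 0, 0, 0.001, 0]}}

```text
time: 11.4
ee_pos: [0.5728, 0.1591, 0.081]
orientation: [1.687, 2.648, 0.002]
contact_force: [-3.6, -3.9, 5.4]
gripper_width: 0.213
```

Emit:
{"name": "drive_tool", "arguments": {"deltas": [-1, 0, 0, 0.0005, 0, -1, 0, 0, 0.001, 0, -1, 0, 0, 0.0015, 0, -1, 0, 0, 0.0015, 0, -1, 0, 0, 0.0015, 0]}}

```text
time: 11.9
ee_pos: [0.5729, 0.1591, 0.0802]
orientation: [1.687, 2.648, 0.002]
contact_force: [-3.4, -3.1, 7.3]
gripper_width: 0.207
```

Run:
```python
from h import *
go(.5724,.1589,.0841)
s=grab('scene')
for z in(.068,.070,.072):
    print('collar low edge pred',z,px(s,[.5728+.0135*.77,.159-.0135*.63,z]))
crop(s,398,168,438,214,14,'seat2.png')
for v in range(196,212): print(v,w(s,418,v).round(4),s['image'][v,418])
```

```text
t 11.9 tcp [0.5729 0.1591 0.0802] x [-0.423  0.906 -0.001] z [ 0.002  0.    -1.   ] F [-3.4 -3.1  7.3] M [-0.71  0.89  0.05] w 0.207
delta [ 0.     -0.0005 -0.0039]
collar low edge pred 0.068 (np.float64(417.4660461164884), np.float64(205.20734126085208))
collar low edge pred 0.07 (np.float64(417.5809990944231), np.float64(204.33843261003125))
collar low edge pred 0.072 (np.float64(417.69621493023806), np.float64(203.46753706430496))
196 [0.5766 0.1544 0.0836] [79 82 78]
197 [0.5802 0.1517 0.0844] [87 89 88]
198 [0.5805 0.1517 0.0823] [89 94 91]
199 [0.5792 0.1531 0.0788] [86 91 89]
200 [0.5815 0.1516 0.0785] [86 88 87]
201 [0.58   0.1531 0.0747] [85 85 87]
202 [0.579  0.1543 0.0714] [82 85 85]
203 [0.5817 0.1523 0.0715] [79 82 82]
204 [0.5809 0.1533 0.0683] [84 87 86]
205 [0.5825 0.1523 0.0674] [82 87 82]
206 [0.5839 0.1514 0.0663] [74 80 76]
207 [0.5849 0.1509 0.0648] [48 42 45]
208 [0.5882 0.1484 0.0655] [37 33 29]
209 [0.5918 0.1457 0.0665] [45 43 41]
210 [0.5941 0.1441 0.0662] [39 34 36]
211 [0.5977 0.1414 0.0673] [41 39 34]
```

View pics/seat2.png

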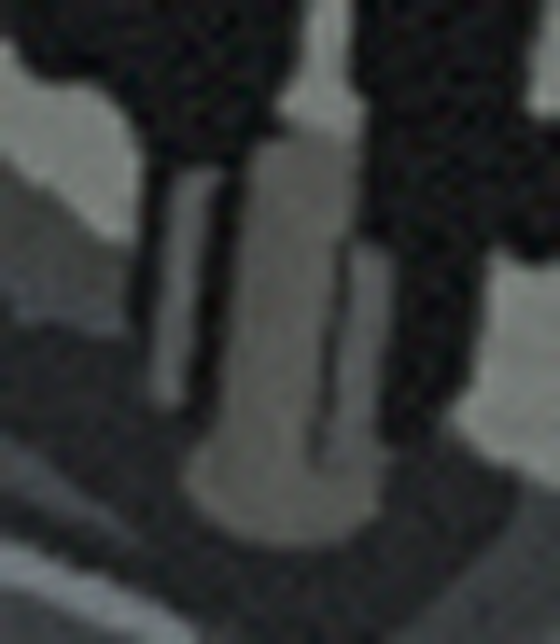

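Emit:
{"name": "drive_tool", "arguments": {"deltas": [-1, 0, 0, 0.001, 0, -1, 0, 0, 0.0015, 0, -1, 0, 0, 0.002, 0, -1, 0, 0, 0.002, 0, -1, 0, 0, 0.002, 0, -1, 0, 0, 0.002, 0], "grip_force": 110}}

```text
time: 12.55
ee_pos: [0.5729, 0.1591, 0.0794]
orientation: [1.687, 2.648, 0.003]
contact_force: [-4.3, -3.3, 10.8]
gripper_width: 0.21
```

Run:
```python
from h import *
go(.5724,.1589,.0841)
```

```text
t 12.55 tcp [0.5729 0.1591 0.0794] x [-0.423  0.906 -0.001] z [ 0.003  0.    -1.   ] F [-4.3 -3.3 10.8] M [-0.76  1.09  0.02] w 0.21
delta [ 0.     -0.0005 -0.0047]
```

Emit:
{"name": "drive_tool", "arguments": {"deltas": [-1, 0, 0, 0.001, 0, -1, 0, 0, 0.0015, 0, -1, 0, 0, 0.002, 0, -1, 0, 0, 0.0025, 0, -1, 0, 0, 0.0025, 0, -1, 0, 0, 0.0025, 0]}}

```text
time: 13.15
ee_pos: [0.5729, 0.1591, 0.0786]
orientation: [1.686, 2.647, 0.004]
contact_force: [-5.9, -2.7, 14.2]
gripper_width: 0.207
```

Run:
```python
from h import *
go(.5724,.1589,.0841)
im=np.mean([ctrl.get_image('scene')['image'].astype(float) for _ in range(6)],0)
for u in (416,418,420): print(u,im[200:212,u].mean(1).round(0))
```

```text
t 13.15 tcp [0.5729 0.1591 0.0786] x [-0.423  0.906 -0.001] z [ 0.003  0.    -1.   ] F [-5.9 -2.7 14.2] M [-0.78  1.36 -0.05] w 0.207
delta [ 0.     -0.0006 -0.0055]
416 [82. 80. 82. 83. 86. 51. 36. 37. 38. 36. 38. 36.]
418 [86. 83. 85. 86. 88. 63. 39. 37. 37. 37. 37. 35.]
420 [47. 55. 78. 84. 85. 60. 39. 36. 36. 37. 39. 35.]
```

Run:
```python
from h import *
o=load('scene')['image']; n=grab('scene')['image']
f=lambda i:cv2.resize(i[165:220,385:445],None,fx=6.6,fy=6.6,interpolation=cv2.INTER_CUBIC)
cv2.imwrite('pics/cmp.png',np.clip(np.hstack([f(o),f(n)])*1.3,0,255).astype('uint8'))
print(cv2.phaseCorrelate(o[300:,100:400].mean(2),n[300:,100:400].mean(2)))
```

```text
((0.010659479763972968, 0.0017797532871384192), 1.027082047638713)
```

View pics/cmp.png

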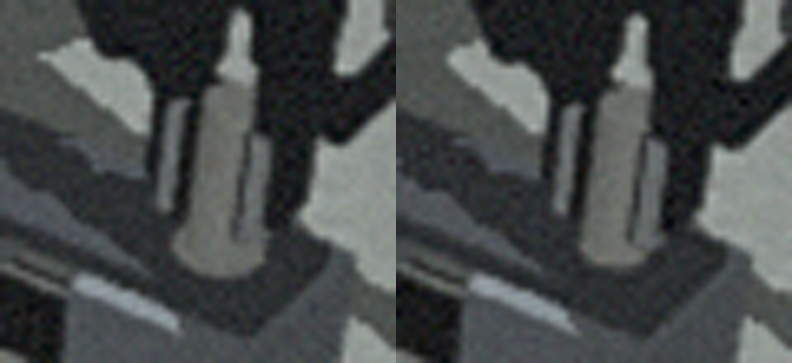

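The drift is fully down with the collar on the plate, and the push stayed at or below 14 N. I'll withdraw it straight up.

Emit:
{"name": "drive_tool", "arguments": {"deltas": [-1, 0, 0, -0.004, 0, -1, 0, 0, -0.008, 0, -1, 0, 0, -0.014, 0, -1, 0, 0, -0.02, 0, -1, 0, 0, -0.03, 0, -1, 0, 0, -0.045, 0, -1, 0, 0, -0.065, 0, -1, 0, 0, -0.095, 0, -1, 0, 0, -0.095, 0], "grip_force": 100}}

```text
time: 14.4
ee_pos: [0.5767, 0.1607, 0.179]
orientation: [1.682, 2.64, 0.018]
contact_force: [0.3, 0.2, -0.7]
gripper_width: 0.205
```

Run:
```python
from h import *
go(.5648,-.1469,.175)
t=grab('top');s=grab('scene')
f=lambda i:cv2.resize(i,(390,390),interpolation=cv2.INTER_CUBIC)
cv2.imwrite('pics/lift.png',np.clip(np.hstack([f(t['image'][255:305,160:210]),f(s['image'][140:220,370:450])])*1.5,0,255).astype('uint8'))
```

```text
t 14.4 tcp [0.5767 0.1607 0.179 ] x [-0.423  0.906 -0.003] z [ 0.016  0.004 -1.   ] F [ 0.3  0.2 -0.7] M [-0.   -0.03  0.02] w 0.205
delta [-0.2737 -0.1409  0.0026]
```

View pics/lift.png

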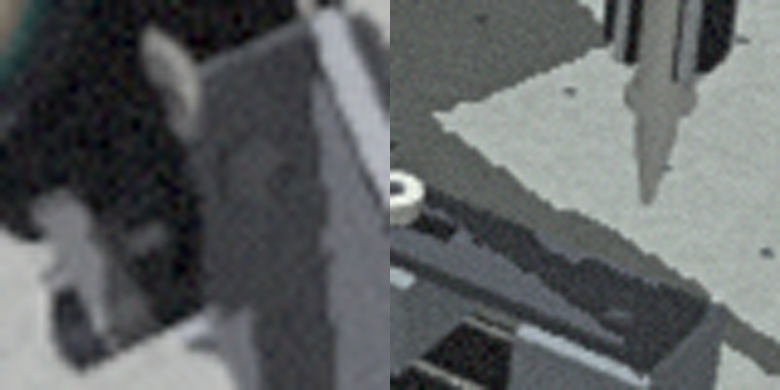

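Emit:
{"name": "drive_tool", "arguments": {"deltas": [-1, -0.12, -0.062, 0, 0, -1, -0.274, -0.141, 0, 0, -1, -0.274, -0.141, 0, 0, -1, -0.274, -0.141, 0, 0, -1, -0.274, -0.141, 0, 0, -1, -0.274, -0.141, 0, 0, -1, -0.274, -0.141, 0.02, 0, -1, -0.274, -0.141, 0.04, 0, -1, -0.274, -0.141, 0.04, 0, -1, -0.274, -0.141, 0.04, 0]}}

```text
time: 15.5
ee_pos: [0.5616, -0.1475, 0.1331]
orientation: [1.686, 2.647, 0.009]
contact_force: [0.2, -0.3, -1.6]
gripper_width: 0.207
```

```bash
python3 - <<'E'
from h import *
s=load('scene')
for z in(.115,.119,.123,.127):print(z,px(s,[.5767,.1607,z]))
go(.5648,-.1469,.11)
s=grab('scene');p=ctrl.observe()['ee_pos']
for z in(.054,.058,.062):print(z,px(s,p-[0,0,z]))
crop(s,225,190,305,260,8,'st.png')
im=np.mean([ctrl.get_image('top')['image'].astype(float) for _ in range(6)],0); np.save('top2.npy',im)
c=im[265:289,175:207]; cv2.imwrite('pics/hole2.png',cv2.resize(np.clip((c-30)*1.9,0,255).astype('uint8'),None,fx=14,fy=14,interpolation=cv2.INTER_CUBIC))
E
python3 -c "
import cv2,numpy as np
a=cv2.resize(cv2.imread('pics/st.png'),(400,350));b=cv2.resize(cv2.imread('pics/hole2.png'),(400,350))
cv2.imwrite('pics/both.png',np.hstack([a,b]))"
```

```text
0.115 (np.float64(422.708582574339), np.float64(181.0029585960977))
0.119 (np.float64(422.9555712095556), np.float64(179.17198722414906))
0.123 (np.float64(423.2037146329295), np.float64(177.33245519897562))
0.127 (np.float64(423.4530209622052), np.float64(175.4843023422698))
t 15.5 tcp [ 0.5616 -0.1475  0.1331] x [-0.423  0.906  0.001] z [ 0.005  0.003 -1.   ] F [ 0.2 -0.3 -1.6] M [ 0.06  0.02 -0.04] w 0.207
delta [-0.0009  0.003   0.0231]
0.054 (np.float64(266.6819221998541), np.float64(242.07971372233067))
0.058 (np.float64(266.80776197331477), np.float64(243.89721333061865))
0.062 (np.float64(266.9329715043707), np.float64(245.7056103690889))
```

View pics/both.png

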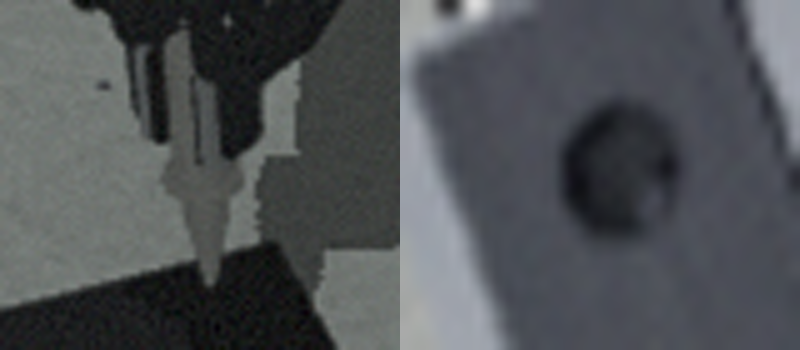

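The drift is held upright above the stand, with its tip at scene (267,246). In the top view the plate hole is now dark and round at (192,276), so hole and bore are aligned. I'll lower the drift into its stand hole.

Emit:
{"name": "drive_tool", "arguments": {"deltas": [-1, -0.001, 0.003, 0, 0, -1, -0.001, 0.003, 0.01, 0, -1, -0.001, 0.003, 0.02, 0, -1, -0.001, 0.003, 0.03, 0, -1, -0.001, 0.003, 0.037, 0, -1, -0.001, 0.003, 0.04, 0, -1, -0.001, 0.003, 0.04, 0]}}

```text
time: 16.55
ee_pos: [0.5656, -0.1472, 0.0941]
orientation: [1.684, 2.646, 0.009]
contact_force: [-0.1, -0.6, -1.1]
gripper_width: 0.21
```

Run:
```python
from h import *
go(.5648,-.1469,.0725)
print('hole now',w(load('top'),192.1,276.2,.068))
```

```text
t 16.55 tcp [ 0.5656 -0.1472  0.0941] x [-0.423  0.906 -0.001] z [ 0.007  0.002 -1.   ] F [-0.1 -0.6 -1.1] M [-0.   -0.05  0.06] w 0.21
delta [ 0.0006 -0.0007  0.0215]
hole now [0.57374274 0.16056701 0.068     ]
```

Emit:
{"name": "drive_tool", "arguments": {"deltas": [-1, 0.0005, -0.0005, 0.006, 0, -1, 0.0005, -0.0005, 0.012, 0, -1, 0.0005, -0.0005, 0.016, 0, -1, 0.0005, -0.0005, 0.019, 0, -1, 0.0005, -0.0005, 0.021, 0, -1, 0.0005, -0.0005, 0.0215, 0]}}

```text
time: 17.15
ee_pos: [0.565, -0.1469, 0.0723]
orientation: [1.685, 2.646, 0.009]
contact_force: [0.3, -0.3, -1.6]
gripper_width: 0.206
```

Emit:
{"name": "drive_tool", "arguments": {"deltas": [-1, 0, 0, 0.001, 0, -1, 0, 0, 0.002, 0, -1, 0, 0, 0.0025, 0, -1, 0, 0, 0.0025, 0]}}

```text
time: 17.55
ee_pos: [0.5651, -0.1469, 0.0721]
orientation: [1.684, 2.645, 0.009]
contact_force: [-3.5, 1.0, 11.2]
gripper_width: 0.211
```

Emit:
{"name": "drive_tool", "arguments": {"deltas": [-1, 0, 0, -0.001, 0, 0.2, 0, 0, -0.001, 0, 0.2, 0, 0, -0.001, 0, 0.2, 0, 0, -0.001, 0, 0.2, 0, 0, -0.001, 0, 0.2, 0, 0, -0.03, 0, 0.2, 0, 0, -0.07, 0, 0.2, 0, 0, -0.1, 0, 0.2, 0, 0, -0.1, 0]}}

```text
time: 18.45
ee_pos: [0.5673, -0.1482, 0.1769]
orientation: [1.678, 2.637, 0.012]
contact_force: [0.5, 0.1, -0.2]
gripper_width: 0.6
```

Run:
```python
from h import *
go(.5526,-.2456,.073)
s=grab('scene');print('drift handle top depth z:',[w(s,266.5,v)[2].round(3) for v in (227,229,231,235)],'px',[int(s['image'][v,266].mean()) for v in range(220,262,3)])
```

```text
t 18.45 tcp [ 0.5673 -0.1482  0.1769] x [-0.424  0.906 -0.009] z [ 0.017 -0.002 -1.   ] F [ 0.5  0.1 -0.2] M [-0.02 -0.01  0.06] w 0.6
delta [-0.0811 -0.0561  0.1038]
drift handle top depth z: [np.float64(0.108), np.float64(0.11), np.float64(0.108), np.float64(0.108)] px [111, 118, 113, 83, 79, 88, 86, 83, 82, 89, 85, 91, 82, 86]
```

Emit:
{"name": "drive_tool", "arguments": {"deltas": [0.2, -0.04, -0.026, 0, 0, 0.2, -0.082, -0.053, 0, 0, 0.2, -0.082, -0.053, 0, 0, 0.2, -0.082, -0.053, 0.04, 0, 0.2, -0.082, -0.053, 0.07, 0, 0.2, -0.082, -0.053, 0.07, 0, 0.2, -0.082, -0.053, 0.07, 0], "grip_force": 80}}

```text
time: 19.2
ee_pos: [0.5529, -0.2437, 0.1033]
orientation: [1.682, 2.644, 0.01]
contact_force: [-0.1, -0.7, 0.4]
gripper_width: 0.599
```

Run:
```python
from h import *
go(.5538,-.2451,.061)
```

```text
t 19.2 tcp [ 0.5529 -0.2437  0.1033] x [-0.424  0.906 -0.003] z [ 0.011  0.001 -1.   ] F [-0.1 -0.7  0.4] M [-0.04  0.   -0.  ] w 0.599
delta [-0.0015 -0.0002  0.0424]
```

Emit:
{"name": "drive_tool", "arguments": {"deltas": [0.2, -0.0015, 0, 0.02, 0, 0.2, -0.0015, 0, 0.035, 0, 0.2, -0.0015, 0, 0.042, 0, 0.2, -0.0015, 0, 0.042, 0, -1, -0.0015, 0, 0.042, 0, -1, -0.0015, 0, 0.042, 0, -1, -0.0015, 0, 0.042, 0, -1, -0.0015, 0, 0.042, 0, -1, -0.0015, 0, 0.042, 0]}}

```text
time: 20.1
ee_pos: [0.5548, -0.2455, 0.0629]
orientation: [1.681, 2.641, 0.011]
contact_force: [-0.8, 0.9, 6.8]
gripper_width: 0.251
```

Run:
```python
from h import *
go(.5538,-.2451,.061)
```

```text
t 20.1 tcp [ 0.5548 -0.2455  0.0629] x [-0.424  0.906 -0.006] z [ 0.013 -0.    -1.   ] F [-0.8  0.9  6.8] M [0.1  0.16 0.03] w 0.251
delta [ 0.0008 -0.0007  0.0019]
```

Emit:
{"name": "drive_tool", "arguments": {"deltas": [-1, 0, 0, -0.03, 0, -1, 0, 0, -0.075, 0, -1, 0, 0, -0.12, 0, -1, 0, 0, -0.12, 0, -1, 0.359, 0.188, -0.12, 0, -1, 0.359, 0.188, -0.12, 0, -1, 0.359, 0.188, -0.12, 0, -1, 0.359, 0.188, -0.12, 0, -1, 0.359, 0.188, -0.12, 0, -1, 0.359, 0.188, -0.12, 0], "grip_force": 100}}

```text
time: 21.1
ee_pos: [0.5661, 0.0562, 0.1826]
orientation: [1.681, 2.641, 0.01]
contact_force: [0.7, -0.1, -1.4]
gripper_width: 0.244
```

Run:
```python
from h import *
go(.5729,.1597,.13)
```

```text
t 21.1 tcp [0.5661 0.0562 0.1826] x [-0.423  0.906 -0.005] z [ 0.012 -0.    -1.   ] F [ 0.7 -0.1 -1.4] M [-0.04 -0.05 -0.03] w 0.244
delta [0.0912 0.0494 0.0526]
```

Emit:
{"name": "drive_tool", "arguments": {"deltas": [-1, 0.04, 0.022, 0, 0, -1, 0.08, 0.044, 0, 0, -1, 0.091, 0.0495, 0.01, 0, -1, 0.091, 0.0495, 0.035, 0, -1, 0.091, 0.0495, 0.053, 0, -1, 0.091, 0.0495, 0.06, 0, -1, 0.091, 0.0495, 0.06, 0, -1, 0.091, 0.0495, 0.06, 0]}}

```text
time: 21.9
ee_pos: [0.5737, 0.1591, 0.123]
orientation: [1.682, 2.64, 0.011]
contact_force: [0.4, -0.5, -1.2]
gripper_width: 0.245
```

Run:
```python
from h import *
go(.5729,.1597,.11)
s=grab('scene');p=ctrl.observe()['ee_pos']
print('pred tip px',px(s,p-[0,0,.037]),'hole px',px(s,[.5729,.1597,.068]))
crop(s,380,150,450,220,8,'bh.png')
```

```text
t 21.9 tcp [0.5737 0.1591 0.123 ] x [-0.423  0.906 -0.006] z [ 0.013 -0.    -1.   ] F [ 0.4 -0.5 -1.2] M [ 0.02  0.   -0.03] w 0.245
delta [ 0.0009 -0.0006  0.013 ]
pred tip px (np.float64(419.47200519620594), np.float64(193.27132433919206)) hole px (np.float64(418.26954877196806), np.float64(200.99898387700443))
```

View pics/bh.png

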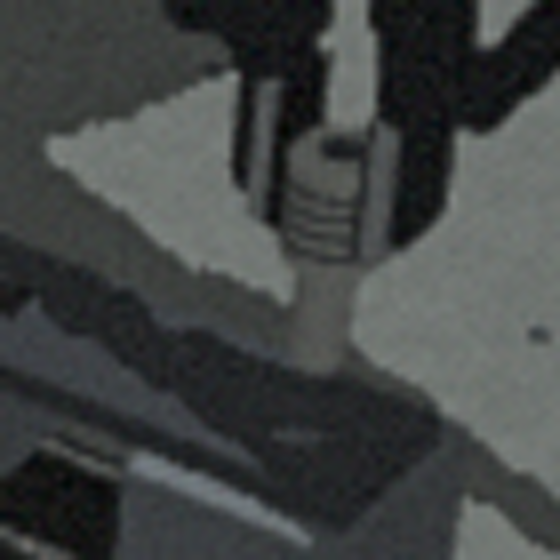

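The bolt hangs upright, with its tip at scene (419,195) directly above the hole at about (417,204). I'll lower it by feel.

Emit:
{"name": "drive_tool", "arguments": {"deltas": [-1, 0.001, -0.0006, 0.006, 0, -1, 0.001, -0.0006, 0.012, 0, -1, 0.001, -0.0006, 0.016, 0, -1, 0.001, -0.0006, 0.018, 0, -1, 0.001, -0.0006, 0.019, 0, -1, 0.001, -0.0006, 0.02, 0]}}

```text
time: 22.55
ee_pos: [0.5734, 0.1599, 0.1034]
orientation: [1.681, 2.64, 0.012]
contact_force: [0.6, -0.2, -0.3]
gripper_width: 0.245
```

Run:
```python
from h import *
go(.5729,.1597,.10)
```

```text
t 22.55 tcp [0.5734 0.1599 0.1034] x [-0.423  0.906 -0.006] z [ 0.014  0.    -1.   ] F [ 0.6 -0.2 -0.3] M [0.02 0.04 0.05] w 0.245
delta [ 0.     -0.0006  0.0034]
```

Emit:
{"name": "drive_tool", "arguments": {"deltas": [-1, 0, -0.0005, 0.001, 0, -1, 0, -0.0005, 0.002, 0, -1, 0, -0.0005, 0.003, 0, -1, 0, -0.0005, 0.004, 0, -1, 0, -0.0005, 0.004, 0]}}

```text
time: 23.05
ee_pos: [0.5727, 0.1596, 0.0992]
orientation: [1.681, 2.64, 0.011]
contact_force: [-1.0, -0.6, -1.4]
gripper_width: 0.246
```

Emit:
{"name": "drive_tool", "arguments": {"deltas": [-1, 0, 0, 0.001, 0, -1, 0, 0, 0.002, 0, -1, 0, 0, 0.003, 0, -1, 0, 0, 0.004, 0, -1, 0, 0, 0.004, 0]}}

```text
time: 23.55
ee_pos: [0.5725, 0.1596, 0.095]
orientation: [1.682, 2.64, 0.011]
contact_force: [-1.2, -0.4, -0.8]
gripper_width: 0.242
```

Tip is 2 mm into the bore with no upward force, so I'll continue.

Emit:
{"name": "drive_tool", "arguments": {"deltas": [-1, 0, 0, 0.001, 0, -1, 0, 0, 0.002, 0, -1, 0, 0, 0.003, 0, -1, 0, 0, 0.004, 0, -1, 0, 0, 0.005, 0, -1, 0, 0, 0.006, 0, -1, 0, 0, 0.006, 0]}}

```text
time: 24.25
ee_pos: [0.5726, 0.1596, 0.0888]
orientation: [1.682, 2.64, 0.011]
contact_force: [-0.8, -0.6, -1.5]
gripper_width: 0.244
```

Emit:
{"name": "drive_tool", "arguments": {"deltas": [-1, 0, 0, 0.001, 0, -1, 0, 0, 0.002, 0, -1, 0, 0, 0.003, 0, -1, 0, 0, 0.004, 0, -1, 0, 0, 0.006, 0, -1, 0, 0, 0.008, 0, -1, 0, 0, 0.01, 0, -1, 0, 0, 0.01, 0]}}

```text
time: 25.05
ee_pos: [0.5726, 0.1596, 0.0784]
orientation: [1.682, 2.641, 0.01]
contact_force: [-0.5, -0.3, -1.6]
gripper_width: 0.241
```

Expect the seat at TCP ≈ 0.075.

Emit:
{"name": "drive_tool", "arguments": {"deltas": [-1, 0, 0, 0.001, 0, -1, 0, 0, 0.002, 0, -1, 0, 0, 0.003, 0, -1, 0, 0, 0.0035, 0, -1, 0, 0, 0.004, 0, -1, 0, 0, 0.004, 0]}}

```text
time: 25.65
ee_pos: [0.5727, 0.1596, 0.0743]
orientation: [1.682, 2.641, 0.01]
contact_force: [-1.2, 0.1, -0.6]
gripper_width: 0.24
```

Emit:
{"name": "drive_tool", "arguments": {"deltas": [-1, 0, 0, 0.001, 0, -1, 0, 0, 0.0015, 0, -1, 0, 0, 0.002, 0, -1, 0, 0, 0.002, 0]}}

```text
time: 26.05
ee_pos: [0.5728, 0.1596, 0.0728]
orientation: [1.682, 2.641, 0.011]
contact_force: [-3.1, -1.2, 4.3]
gripper_width: 0.241
```

Run:
```python
from h import *
go(.5729,.1597,.075)
```

```text
t 26.05 tcp [0.5728 0.1596 0.0728] x [-0.423  0.906 -0.006] z [ 0.013 -0.    -1.   ] F [-3.1 -1.2  4.3] M [-0.16  0.51 -0.02] w 0.241
delta [-0.      0.0002 -0.0022]
```

Emit:
{"name": "drive_tool", "arguments": {"deltas": [-1, 0, 0, 0.0005, 0, -1, 0, 0, 0.001, 0, -1, 0, 0, 0.0015, 0, -1, 0, 0, 0.0015, 0]}}

```text
time: 26.45
ee_pos: [0.5728, 0.1596, 0.0718]
orientation: [1.682, 2.64, 0.011]
contact_force: [-1.6, -0.8, 7.0]
gripper_width: 0.246
```

Seated: Fz is rising at the expected height. I'll release and back off.

Emit:
{"name": "drive_tool", "arguments": {"deltas": [-1, 0, 0, -0.001, 0, 0.2, 0, 0, -0.001, 0, 0.2, 0, 0, -0.001, 0, 0.2, 0, 0, -0.001, 0, 0.2, 0, 0, -0.02, 0, 0.2, 0, 0, -0.06, 0, 0.2, 0, 0, -0.1, 0, 0.2, -0.1, -0.05, -0.12, 0, 0.2, -0.2, -0.15, -0.12, 0, 0.2, -0.2, -0.15, -0.12, 0]}}

```text
time: 27.45
ee_pos: [0.5455, 0.0125, 0.1864]
orientation: [1.678, 2.64, 0.012]
contact_force: [0.7, 0.1, 0.5]
gripper_width: 0.597
```

Run:
```python
from h import *
go(0,0,0)
s=grab('scene');t=grab('top')
f=lambda i:cv2.resize(i,(400,300),interpolation=cv2.INTER_CUBIC)
a=np.hstack([f(s['image'][165:225,375:455]),f(t['image'][255:303,165:229])]);b=np.hstack([f(s['image'][215:311,180:308]),f(s['image'])])
cv2.imwrite('pics/fin.png',np.clip(np.vstack([a,b])*1.4,0,255).astype('uint8'))
```

```text
t 27.45 tcp [0.5455 0.0125 0.1864] x [-0.424  0.906 -0.007] z [ 0.015 -0.    -1.   ] F [0.7 0.1 0.5] M [ 0.   -0.    0.01] w 0.597
delta [ 0.2214 -0.5018  0.178 ]
```

View pics/fin.png

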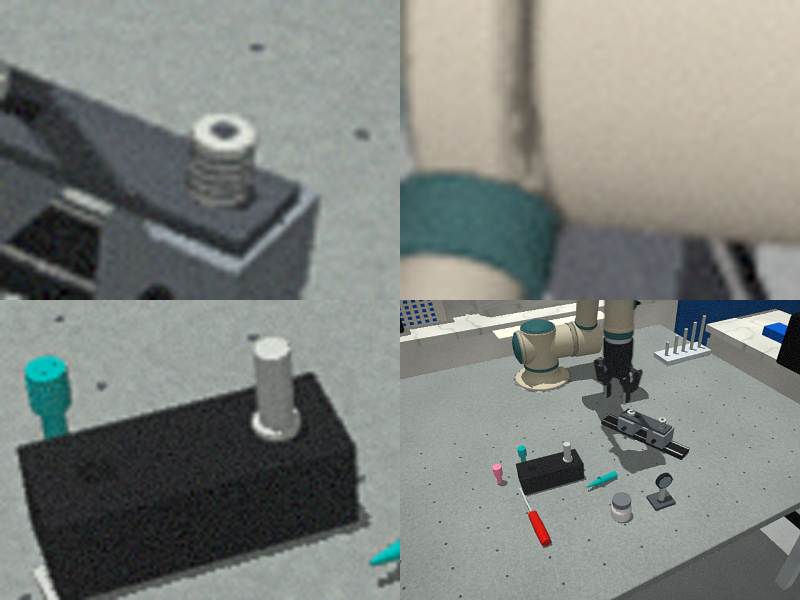

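The bolt stands in the plate with its head down, and the drift is upright in the stand. One disagreement: the turquoise drift look-alike now lies on the bench. I'll check when it fell, and check the bolt's height numerically.

Run:
```python
from h import *
def tq(im,n):
    im=im.astype(float);m=((im[...,0]-im[...,2]>50)&(im[...,1]-im[...,2]>50)).astype('uint8')
    k,_,st,c=cv2.connectedComponentsWithStats(m)
    print(n,[(c[i].round(1).tolist(),st[i][:5].tolist()) for i in range(1,k) if st[i][4]>20])
tq(cv2.imread('pics/top1.png'),'top t0.1');tq(np.load('topavg.npy'),'top t0.9');tq(np.load('top2.npy'),'top t15.5')
tq(cv2.imread('pics/scene1.png'),'scene t0.1');tq(np.load('sceneavg.npy'),'scene t0.9')
s=load('scene');tq(s['image'],'scene end');tq(load('top')['image'],'top end')
# bolt head top at crop (225,128)/5 ; plate nearby
D=s['depth'].copy()
z=lambda u,v:np.mean([w(s,u+i,v+j)[2] for i in(-1,0,1) for j in(-1,0,1)])
print('bolt head top z',[round(z(u,v),4) for u,v in((418,189),(421,189.6))],'plate',[round(z(u,v),4) for u,v in((408,205),(412,208))])
print('head px pred (top centre, +1.8 v bias)',px(s,[.5728,.1596,.096]))
print('drift top',z(267,229.5),'stand top',z(240,250))
```

```text
top t0.1 [([361.5, 231.9], [354, 224, 14, 18, 138]), ([416.8, 338.6], [410, 333, 14, 13, 138])]
top t0.9 [([361.5, 231.8], [354, 224, 14, 18, 137]), ([416.8, 338.7], [410, 333, 14, 13, 139])]
top t15.5 [([312.7, 243.9], [301, 241, 25, 7, 85]), ([413.0, 337.5], [410, 333, 7, 11, 44])]
scene t0.1 [([604.8, 44.6], [585, 37, 34, 19, 322]), ([194.6, 243.4], [188, 233, 13, 26, 232]), ([290.1, 281.6], [283, 262, 16, 48, 425])]
scene t0.9 [([605.0, 44.6], [585, 37, 34, 19, 334]), ([194.7, 243.6], [188, 233, 13, 26, 242]), ([290.4, 281.6], [283, 262, 16, 48, 442])]
scene end [([604.8, 44.6], [585, 37, 34, 19, 328]), ([194.7, 243.7], [188, 233, 13, 26, 238]), ([325.7, 286.3], [298, 274, 50, 26, 461])]
top end [([328.6, 241.8], [314, 236, 38, 13, 257]), ([416.8, 338.6], [410, 333, 14, 13, 138])]
bolt head top z [np.float64(0.093), np.float64(0.0938)] plate [np.float64(0.0658), np.float64(0.0651)]
head px pred (top centre, +1.8 v bias) (np.float64(419.8250388113605), np.float64(188.6854410576347))
drift top 0.10933983858353438 stand top 0.12806646886302492
```

```bash
python3 -c "
from workcell import ctrl
print(ctrl.observe()['joint_velocities'].round(3)); print(ctrl.hand_in())"
```

```text
[ 0.072  0.022 -0.02   0.092 -0.015  0.054]
the job is handed in; nothing more can be done
None
```

The main job is done, but I knocked over the turquoise drift look-alike along the way. I handed in at about 27.5 s and the interface gave no verdict.

**What I did**
- **Drift in:** The bore was offset towards rail +x. I worked the drift down through plate and bore, drawing the plate across as it went, until its collar sat on the plate. The upward force on the tool was at most about 14 N.
- **Drift back:** I returned it upright to its own stand hole, where it met a firm stop at the same height I had picked it up from.
- **Bolt in:** I pushed the bolt home through plate and carrier with about 7 N, then let go and backed the arm clear.

**Last checks**
- **Bolt:** In the picture it stands upright in the hole. Its head top measures about 28 mm above the plate, which equals the head height, so it is flush.
- **Drift:** It is upright in the stand, with its top at about 0.109 m by a depth reading that runs about 2 mm low (0.111 m expected).
- **Bystanders:** The lens, jar and screwdriver look unmoved in the final view; I did not measure them.

**What failed or disagreed**
- **Look-alike moved:** The turquoise drift look-alike next to the stand is now lying on the bench. It stood until at least 0.9 s and was down by 15.5 s, so the gripper probably brushed it around the drift pick-up. I did not try to stand it up again. It has not fallen off the bench.
- **Seating depth:** When I pressed the drift onto the plate, the tool went about 5 mm lower than the geometry predicted. The resistance felt soft rather than hard. I took this as seated and do not know the cause.

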